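# Find and press the concealed catch of the teak desk box

### The arm

A 6-joint arm with a two-finger parallel gripper is mounted at the origin on the work surface. World frame = base frame: x ahead of the robot, y to its left, z up, the work surface at z = 0. Lengths are in m, angles in rad, forces in N, time in s.
With the tool pointing down it reaches from about 0.35 to 0.975 m from the base axis. Payload 4.9 kg.
Tool frame: the origin (TCP) lies between the finger pads; the fingertips stand 14 mm ahead of it and the grasp point (between the pads) lies 5 mm behind it (manip.tcp_to_tips is the distance from the TCP to the fingertips, in m); z points along the fingers, y is the line along which they close (so a half turn about z gives the same grasp; the last joint's range is limited). The gripper opens to 85 mm and grips with 20 to 120 N. Pads are 22 mm wide; open, the fingers measure 114 mm over their backs; the gripper's body (76 mm by 85 mm) begins 54 mm behind the grasp point. The pads swing forward as they close: fully open they stand 13 mm farther back than shut.
Start: joints at [-1.429, 0.053, 1.613, -0, 1.476, -0.119], TCP at [0.161, -0.604, 0.245] pointing down, gripper open.
Joint ranges: [-3.01, 3.01], [-1.01, 2.22], [0.06, 2.58], [-1.02, 4.17], [0.09, 2.62], [-3.14, 3.14]. Speed limits (rad/s): [2.57, 2.57, 3.14, 3.14, 3.14, 3.14].

### API

Orientations are given as a unit quaternion [w, x, y, z].
In Python, from plant import manip gives the robot as it stands.
- The arm moves only by the tool servo_tool, never from a script. Its argument "moves" is a list that holds one entry, the list of rows, each a list of 7 numbers: the shift along the tool's x, y, z in mm, then the turn, a rotation vector about the tool's x, y, z in degrees, then the finger opening in mm, from 0 to 85.4. In form: [[[x, y, z, ax, ay, az, fingers], ...]]. A call has 1 to 12 rows; each row shifts and turns the commanded pose from where the row before left it, along the tool's axes as they then stand; what a row does not reach is not made up. A row lasts 1/8 s, in which the tool goes at most 62.5 mm and 10.7 degrees, less where a joint would pass 70% of its speed; a pose out of reach is approached as far as the arm can. A call with a gripper value outside its range is refused whole. The fingers move at their own pace and stop on an object; the grip force is fixed at half the most. Time passes only in rows, so rows that do not move let the fingers close. It gives the time, the measured TCP pose, the force, the opening and the grip force at its end, in the units of the state.
- manip.state(): the state, without advancing time (a new reading comes with each control period).
- manip.grab_frame(name): name is "scene" or "top" or "wrist"; returns a dict with "image" (420x560x3 uint8, blue, green, red), "mtx" (3x3 intrinsics, pixels), "eye" and "rotation" of the camera in the world. Camera axes: x right, y down, z forward; pixel columns grow to the right and rows downward; lengths in m; the calibration is good to about 2 mm. A picture is of the moment at which its call begins. There is no depth.
- manip.job_done(): hands the job in; it is judged then, once.
The state is a dict: "time": time; "joint_pos": joint angles; "joint_vel": joint speeds; "joint_efforts": joint torques, N m; "tool_pos": TCP position; "tool_rot": TCP orientation; "contact_force": force on the tool from outside, world axes, zero at the start; "ft_torque": the same for the moment, N m; "gripper_width": opening from 0.0 (shut) to 1.0 (fully open); "grasp_force": force on a finger pad.
Only numpy, scipy, OpenCV 4.12 (cv2) and the standard library are available. Lean on these libraries where they do the work, as an engineer would, in place of code of your own. Each camera call takes 0.05 s, during which the arm holds its last target. There are 200 camera calls.

### The job

One of the five square wooden inlays in the row along the top of the teak desk box is a concealed push catch, sunk slightly below the others. Feel along the row with the fingertips until you find the one that gives and press it, so that the drawer springs out of the box; then draw back so that the catch comes up again. Nothing is to be picked up: leave the eraser on the box and the mug, tumbler and metal geometry box around it where they are.

Things in the scene. Friction and masses are not known exactly. Their poses are not given: they have to be found in the camera images.
- box: teak desk box fixed to the desk, 190 mm deep (its x) by 300 mm wide (its y) by 85 mm high; origin at the centre of its underside, on the desk; x towards its back, y along its width, z up. The drawer is in its front (-x face), and comes out towards -x
- row (a point): middle of the box's flat top, 85 mm up, axes as the box's. Five teak inlays 46 mm square lie in a row at y = -100, -50, 0, +50, +100 mm from here (x = 0), with 4 mm gaps. Four are fixed, level with the box top. The catch, at any of the five places, is of the same wood and size with its top 2 mm lower; a fingertip up to 46 mm wide can follow it down
- catch (a joint): how far the catch inlay is pressed down, m: 0 at rest, 0.006 fully down. A spring lifts it again; it takes about 2 N to start and 5 N to reach the bottom. The drawer is let go at about 0.004
- drawer (a joint): how far the drawer stands out of the box front, m: 0 shut, 0.07 fully out. It has no handle, is latched by the catch, and springs fully out by itself in under 2 s once let go
- eraser: loose yellow eraser 22 x 45 x 12 mm lying on the box top behind the inlays, about 70 mm behind the row's centre line; origin at the centre of its underside
- geometry: loose flat steel geometry box 90 x 190 x 18 mm on the desk behind the teak box; origin at the centre of its underside, long side along its y
- tumbler: loose green glass tumbler, 72 mm across the rim and 110 mm high, on the desk beside the box; origin at the centre of its underside
- mug: loose white mug 80 mm across and 95 mm high, holding pencils up to 165 mm high, on the desk beside the box; origin at the centre of its underside
Things that resemble listed ones, but are neither listed nor needed, are in the scene too. There is more than one size of the tumbler; the one meant has the size given above.

How it is judged:
By the outcome, as a careful person would: the job done as asked, in the order asked, and still so for the second after the job is handed in, with the robot touching nothing.
It also fails if it takes over 45 s, if anything falls off the work surface, if the arm or the gripper's body presses on something with over 40 N, if the wrist force passes 120 N, or if a joint passes its speed limit or range.

## Working session

There is one attempt and no reset: what is moved stays moved. The work goes in short steps, Python scripts to look and compute and a tool call to move; the robot and the scene stay as the last step left them, time stands still between calls to the robot, and variables do not carry over. Pictures are saved under pics/ and viewed, at most 10 in all, crops included, and the job is handed in when it is done.

Besides the shell and the picture viewer there is one more tool, called after "Request:" as name([rows], argument=value, ...), one row to a line, values as JSON. servo_tool: Moves the arm, as the interface text tells. Its arguments: {"type":"object","properties":{"moves":{"type":"array"}},"required":["moves"]}

```bash
mkdir -p pics
cat > h.py <<'E'
import numpy as np,cv2
from plant import manip
def ray(f,u,v,z):
    d=np.asarray(f["rotation"])@np.linalg.inv(f["mtx"])@[u,v,1.]
    e=np.asarray(f["eye"]); return e+d*(z-e[2])/d[2]
def proj(f,p):
    c=np.asarray(f["rotation"]).T@(np.asarray(p)-f["eye"]); q=f["mtx"]@c; return q[:2]/q[2]
E
python3 - <<'E'
from h import *
import pickle
fs={n:manip.grab_frame(n) for n in("scene","top")}
pickle.dump(fs,open("f0.pkl","wb"))
for n,f in fs.items(): cv2.imwrite(f"pics/{n}0.png",f["image"]);print(n,f["eye"],np.round(f["rotation"],3).tolist(),np.asarray(f["mtx"]).tolist())
print(manip.state());
E
```

```text
scene [1.01444281 0.45059289 0.93491712] [-0.115, 0.372, 0.879, -0.273] [[382.42817710834055, 0.0, 279.0588803773765], [0.0, 382.42817710834055, 215.4946483497261], [0.0, 0.0, 1.0]]
top [0.53096425 0.05312882 0.9687513 ] [0.025, -0.703, 0.71, -0.04] [[431.3144124870523, 0.0, 282.9437249183836], [0.0, 431.3144124870523, 211.08418886959177], [0.0, 0.0, 1.0]]
{'time': 0.1, 'joint_pos': array([-1.42897546e+00,  5.33217258e-02,  1.61420267e+00, -9.67957996e-06,
        1.47599203e+00, -1.19045916e-01]), 'joint_vel': array([ 9.52458467e-05,  2.59098970e-04, -2.24487704e-03,  1.31915884e-03,
       -1.79267819e-04,  1.08532267e-03]), 'joint_efforts': array([ 7.32420413e-04, -3.94904208e+01, -3.71364284e+01, -2.98830605e-05,
        3.95146708e-03, -6.06618968e-06]), 'tool_pos': array([ 0.16109002, -0.60330906,  0.24413932]), 'tool_rot': array([-9.61769136e-04,  9.91505099e-01,  1.30064263e-01, -1.57705215e-05]), 'contact_force': array([-1.18599558,  0.21872675,  0.65097287]), 'ft_torque': array([-0.05494639,  0.02139722, -0.02235921]), 'grasp_force': 0.0, 'gripper_width': 0.9957803297265277}
```

View pics/top0.png

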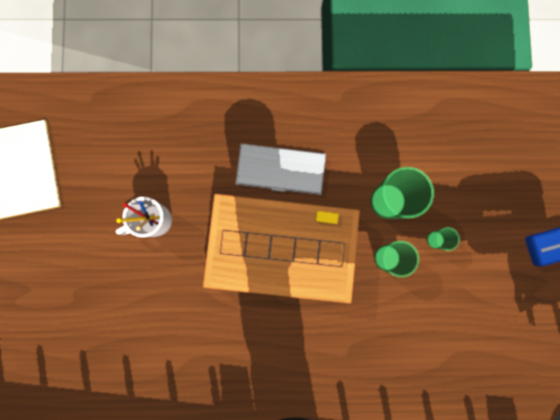

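View pics/scene0.png

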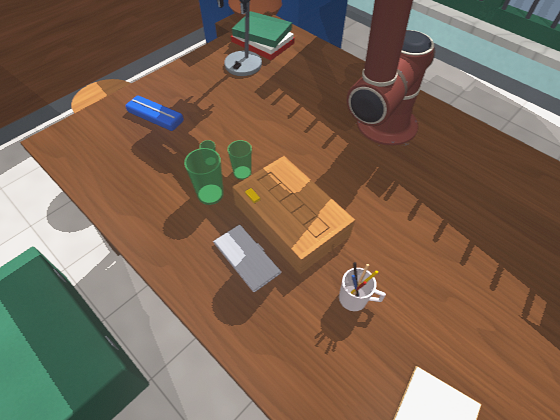

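The rotation is given as a quaternion, so the helper needs fixing. The top view shows the box top with corners near (214,194), (359,210), (351,302) and (204,288), and the row running from (222,243) to (345,252). The eraser is at (328,218), the mug at (146,217) and the tumblers on the right.

```bash
cat > h.py <<'E'
import numpy as np,cv2,pickle
from scipy.spatial.transform import Rotation as R
from plant import manip
def rot(q): return R.from_quat(np.roll(q,-1)).as_matrix()
def ray(f,u,v,z):
    d=rot(f["rotation"])@np.linalg.inv(f["mtx"])@[u,v,1.]
    e=np.asarray(f["eye"]); return e+d*(z-e[2])/d[2]
def proj(f,p):
    c=rot(f["rotation"]).T@(np.asarray(p)-f["eye"]); q=f["mtx"]@c; return q[:2]/q[2]
E
python3 - <<'E'
from h import *
f=pickle.load(open("f0.pkl","rb"))["top"]
im=f["image"];hsv=cv2.cvtColor(im,cv2.COLOR_BGR2HSV)
m=((hsv[...,2]>150)&(hsv[...,1]>90)&(hsv[...,0]<25)).astype(np.uint8)
m=cv2.morphologyEx(m,cv2.MORPH_CLOSE,np.ones((7,7)))
c=max(cv2.findContours(m,0,2)[0],key=cv2.contourArea)
r=cv2.minAreaRect(c);print(r)
P=np.array([ray(f,*p,.085) for p in cv2.boxPoints(r)]);print(P.round(4))
d=[np.linalg.norm(P[i]-P[i-1]) for i in range(4)];print("sides",d)
for n,p,z in (("mug",(146,217),.05),("era",(328,218),.097),("t1",(397,200),.05),("t2",(398,259),.05),("row L",(220.5,243),.085),("row R",(345,253.5),.085)): print(n,ray(f,*p,z).round(4))
big=cv2.resize(im[185:310,195:370],None,fx=4.5,fy=4.5,interpolation=cv2.INTER_CUBIC);cv2.imwrite("pics/crop1.png",big)
E
```

```text
((178.96615600585938, 264.46722412109375), (139.7139129638672, 359.8000183105469), 89.04515838623047)
[[ 0.6445  0.6138  0.085 ]
 [ 0.6512 -0.1217  0.085 ]
 [ 0.3675 -0.1189  0.085 ]
 [ 0.3662  0.5956  0.085 ]]
sides [np.float64(0.2789721467810357), np.float64(0.7354992198447218), np.float64(0.283710418777255), np.float64(0.7144666789562949)]
mug [0.6051 0.3239 0.05  ]
era [ 0.596  -0.0574  0.097 ]
t1 [ 0.6371 -0.2133  0.05  ]
t2 [ 0.5106 -0.211   0.05  ]
row L [0.5478 0.1617 0.085 ]
row R [ 0.5238 -0.0923  0.085 ]
```

View pics/crop1.png

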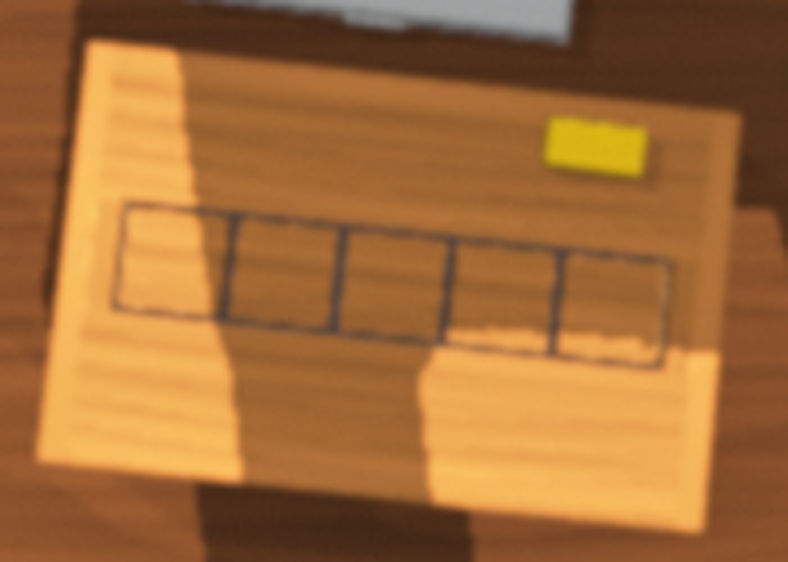

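The crop shows all five inlays from about (120,256) to (667,313) in crop pixels. The sunk one can't be told from its neighbours by eye, so it has to be felt for. I'll fix the row frame from the corners.

Run:
```python
from h import *
f=pickle.load(open("f0.pkl","rb"))["top"]
g=lambda x,y:ray(f,(x+.5)/4.5-.5+195,(y+.5)/4.5-.5+185,.085)
C=np.array([g(*p) for p in((90,42),(740,113),(705,532),(38,462))])
print(C.round(4),[np.linalg.norm(C[i]-C[i-1]).round(4) for i in range(4)],C.mean(0))
Rr=np.array([g(*p) for p in((126,203),(672,260),(660,366),(114,309))])
print(Rr.round(4),[np.linalg.norm(Rr[i]-Rr[i-1]).round(4) for i in range(4)])
c=(C.mean(0)+Rr.mean(0))/2; yv=(C[0]+C[3]-C[1]-C[2]); yv/=np.linalg.norm(yv); xv=np.array([yv[1],-yv[0],0])
print("row",c,"yaw deg",np.degrees(np.arctan2(xv[1],xv[0])))
np.savez("row.npz",c=c,xv=xv,yv=yv)
s=manip.state();T=rot(s["tool_rot"]);print(T.round(3),manip.tcp_to_tips)
for k in(-2,-1,0,1,2):
  t=c+yv*.05*k; print(k,t.round(4),"tool mm",(T.T@(t+[0,0,.085]-s["tool_pos"])*1000).round(1))
print(np.degrees((R.from_matrix(T).inv()*R.from_matrix(np.c_[xv,-yv,[0,0,-1]])).as_rotvec()))
```

```text
[[ 0.6486  0.1741  0.085 ]
 [ 0.6135 -0.1236  0.085 ]
 [ 0.4242 -0.1027  0.085 ]
 [ 0.459   0.1966  0.085 ]] [np.float64(0.1909), np.float64(0.2997), np.float64(0.1904), np.float64(0.3013)] [0.53633291 0.03611429 0.085     ]
[[ 0.5748  0.1575  0.085 ]
 [ 0.5465 -0.0907  0.085 ]
 [ 0.4986 -0.0841  0.085 ]
 [ 0.5269  0.1628  0.085 ]] [np.float64(0.0482), np.float64(0.2498), np.float64(0.0483), np.float64(0.2485)]
row [0.53651321 0.03625724 0.085     ] yaw deg -6.68886444261574
[[ 0.966  0.258 -0.   ]
 [ 0.258 -0.966  0.002]
 [ 0.    -0.002 -1.   ]] 0.014
-2 [ 0.5249 -0.0631  0.085 ] tool mm [ 490.8 -428.    75.1]
-1 [ 0.5307 -0.0134  0.085 ] tool mm [ 509.2 -474.5   75.2]
0 [0.5365 0.0363 0.085 ] tool mm [ 527.7 -521.    75.3]
1 [0.5423 0.0859 0.085 ] tool mm [ 546.1 -567.4   75.3]
2 [0.5482 0.1356 0.085 ] tool mm [ 564.5 -613.9   75.4]
[-1.10573284e-01  8.28270475e-03  2.16354764e+01]
```

Sides come to 190 × 300 mm and the row to 249 × 48 mm, which matches the description. I'll move above the -100 mm inlay with the fingers shut.

Request:
servo_tool([
  [[41,-36,0,0,0,0,0],[41,-36,0,0,0,0,0],[41,-36,0,0,0,0,0],[41,-36,0,0,0,0,0],[41,-36,0,0,0,0,0],[41,-36,0,0,0,0,0],[41,-36,0,0,0,0,0],[41,-36,0,0,0,0,0],[41,-36,0,0,0,0,0],[41,-36,0,0,0,0,0],[41,-36,0,0,0,0,0],[40,-32,0,0,0,0,0]],
])

```text
time: 1.6
tool_pos: [0.5257, -0.0618, 0.2449]
tool_rot: [-0.0, 0.991, 0.13, -0.0]
contact_force: [0.7, -0.2, 0.5]
gripper_width: -0.0
grasp_force: 0.0
```

Request:
servo_tool([
  [[0,0,0,0,0,7.2,0],[0,0,0,0,0,7.2,0],[0,0,10,0,0,7.2,0],[0,0,30,0,0,0,0],[0,0,0,0,0,0,0],[0,0,0,0,0,0,0],[0,0,0,0,0,0,0]],
])

```text
time: 2.48
tool_pos: [0.5259, -0.0639, 0.2068]
tool_rot: [0.0, 0.998, -0.058, 0.001]
contact_force: [-0.5, -0.8, 0.1]
gripper_width: 0.004
grasp_force: 0.0
```

```bash
cat > w.py <<'E'
from h import *
def where(k):
    r=np.load("row.npz");s=manip.state();T=rot(s["tool_rot"]);t=r["c"]+r["yv"]*.05*k+[0,0,.014]
    print("t",s["time"],"tcp",s["tool_pos"].round(4),"to target in tool mm",(T.T@(t-s["tool_pos"])*1000).round(1),"F",np.round(s["contact_force"],2),"w",s["gripper_width"])
    print("turn",np.degrees((R.from_matrix(T).inv()*R.from_matrix(np.c_[r["xv"],-r["yv"],[0,0,-1]])).as_rotvec()).round(2))
E
python3 - <<'E'
from w import *
where(-2)
f=manip.grab_frame("wrist");cv2.imwrite("pics/w1.png",f["image"]);pickle.dump(f,open("w1.pkl","wb"))
r=np.load("row.npz")
for k in(-2,-1,0,1,2): print(k,proj(f,r["c"]+r["yv"]*.05*k).round(1))
E
```

```text
t 2.475 tcp [ 0.5259 -0.0639  0.2068] to target in tool mm [ -1.4  -0.8 107.8] F [-0.49 -0.76  0.08] w 0.0038741658917335036
turn [ 0.02 -0.13  0.03]
-2 [277.1 208.3]
-1 [219.2 208.2]
0 [161.2 208.2]
1 [103.2 208.1]
2 [ 45.3 208.1]
```

View pics/w1.png

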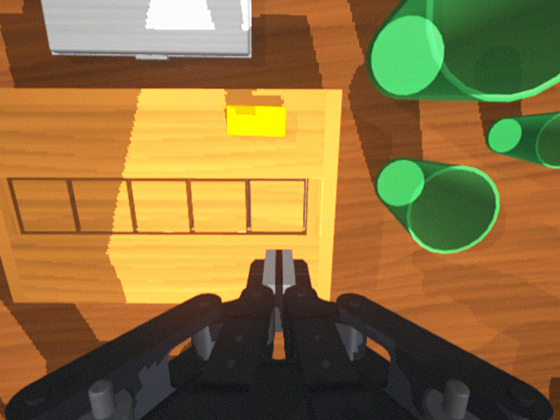

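The wrist view shows the -100 inlay centred at (277,206), against (277,208) predicted, so the aim is within about 1 mm. Going down to feel it.

Request:
servo_tool([
  [[-1,-1,40,0,0,0,0],[0,0,40,0,0,0,0],[0,0,20,0,0,0,0],[0,0,4,0,0,0,0],[0,0,0,0,0,0,0],[0,0,0,0,0,0,0]],
])

```text
time: 3.28
tool_pos: [0.5255, -0.0629, 0.1031]
tool_rot: [0.0, 0.998, -0.058, 0.001]
contact_force: [0.1, 0.5, -0.2]
gripper_width: -0.002
grasp_force: 0.0
```

Request:
servo_tool([
  [[0,0,1,0,0,0,0],[0,0,1,0,0,0,0],[0,0,0,0,0,0,0]],
])

```text
time: 3.65
tool_pos: [0.5243, -0.0626, 0.0993]
tool_rot: [-0.0, 0.998, -0.058, 0.0]
contact_force: [0.2, -1.2, 0.1]
gripper_width: 0.0
grasp_force: 0.0
```

Request:
servo_tool([
  [[0,0,1,0,0,0,0],[0,0,0,0,0,0,0]],
])

```text
time: 3.9
tool_pos: [0.5242, -0.0626, 0.0981]
tool_rot: [-0.0, 0.998, -0.058, -0.0]
contact_force: [-0.5, -0.0, 0.5]
gripper_width: 0.005
grasp_force: 0.0
```

Request:
servo_tool([
  [[0,0,1,0,0,0,0],[0,0,0,0,0,0,0]],
])

```text
time: 4.15
tool_pos: [0.5242, -0.0626, 0.0972]
tool_rot: [-0.0, 0.998, -0.058, -0.0]
contact_force: [-0.7, 0.0, 0.4]
gripper_width: -0.005
grasp_force: 0.0
```

Request:
servo_tool([
  [[0,0,1,0,0,0,0],[0,0,0,0,0,0,0]],
])

```text
time: 4.4
tool_pos: [0.5244, -0.0626, 0.0966]
tool_rot: [-0.0, 0.998, -0.058, -0.0]
contact_force: [-0.9, -0.1, 2.2]
gripper_width: 0.003
grasp_force: 1.6
```

Request:
servo_tool([
  [[0,0,1,0,0,0,0],[0,0,0,0,0,0,0]],
])

```text
time: 4.65
tool_pos: [0.5243, -0.0626, 0.0955]
tool_rot: [0.0, 0.998, -0.058, -0.0]
contact_force: [-1.8, 0.6, 4.4]
gripper_width: -0.002
grasp_force: 2.0
```

Contact came about 2 mm low and it is giving. I'll press on in 1 mm steps.

Request:
servo_tool([
  [[0,0,1,0,0,0,0],[0,0,0,0,0,0,0]],
])

```text
time: 4.9
tool_pos: [0.5243, -0.0626, 0.0944]
tool_rot: [0.0, 0.998, -0.058, 0.0]
contact_force: [-2.1, 0.4, 4.6]
gripper_width: -0.001
grasp_force: 2.1
```

Request:
servo_tool([
  [[0,0,1,0,0,0,0],[0,0,0,0,0,0,0]],
])

```text
time: 5.15
tool_pos: [0.5244, -0.0626, 0.0933]
tool_rot: [0.0, 0.998, -0.058, 0.0]
contact_force: [-2.3, 1.2, 4.0]
gripper_width: 0.001
grasp_force: 2.2
```

Request:
servo_tool([
  [[0,0,1,0,0,0,0],[0,0,0,0,0,0,0]],
])

```text
time: 5.4
tool_pos: [0.5244, -0.0626, 0.0922]
tool_rot: [0.0, 0.998, -0.058, 0.0]
contact_force: [-0.7, 1.1, 3.7]
gripper_width: -0.003
grasp_force: 2.1
```

It is the catch, now about 4.5 mm down. One more millimetre, then retract and look.

Request:
servo_tool([
  [[0,0,1,0,0,0,0],[0,0,0,0,0,0,0],[0,0,0,0,0,0,0],[0,0,0,0,0,0,0]],
])

```text
time: 5.9
tool_pos: [0.5244, -0.0626, 0.0913]
tool_rot: [0.0, 0.998, -0.058, 0.0]
contact_force: [-1.6, 1.1, 5.2]
gripper_width: -0.001
grasp_force: 2.3
```

Request:
servo_tool([
  [[0,0,-4,0,0,0,0],[0,0,-10,0,0,0,0],[0,0,-40,0,0,0,0],[0,0,-50,0,0,0,0],[0,0,0,0,0,0,0],[0,0,0,0,0,0,0],[0,0,0,0,0,0,0],[0,0,0,0,0,0,0],[0,0,0,0,0,0,0],[0,0,0,0,0,0,0],[0,0,0,0,0,0,0]],
])

```text
time: 7.28
tool_pos: [0.5243, -0.0626, 0.1952]
tool_rot: [-0.0, 0.998, -0.058, -0.0]
contact_force: [-0.3, 0.4, 0.7]
gripper_width: 0.001
grasp_force: 0.0
```

Run:
```python
from w import *
where(-2)
f=manip.grab_frame("wrist");a=f["image"]
g=manip.grab_frame("scene")["image"]
cv2.imwrite("pics/w2.png",np.hstack([cv2.resize(x,(400,300)) for x in(a,g)]))
```

```text
t 7.275 tcp [ 0.5243 -0.0626  0.1952] to target in tool mm [ 0.6  0.4 96.2] F [-0.31  0.39  0.73] w 0.0006894325212029647
turn [-0.    0.01  0.03]
```

View pics/w2.png

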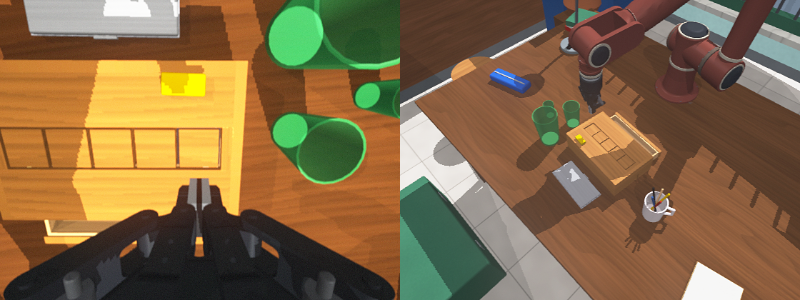

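The drawer is out: its light interior shows at (635,135) in the scene half and (80,228) in the wrist half. Eraser, tumblers, mug and geometry box are undisturbed. I'll let it settle for a second, rise a little and measure how far it stands out.

Request:
servo_tool([
  [[0,0,-30,0,0,0,0],[0,0,-30,0,0,0,0],[0,0,0,0,0,0,0],[0,0,0,0,0,0,0],[0,0,0,0,0,0,0],[0,0,0,0,0,0,0],[0,0,0,0,0,0,0],[0,0,0,0,0,0,0]],
])

```text
time: 8.38
tool_pos: [0.5243, -0.0626, 0.2551]
tool_rot: [-0.0, 0.998, -0.058, -0.0]
contact_force: [1.0, 0.6, 0.4]
gripper_width: 0.004
grasp_force: 0.0
```

Run:
```python
from w import *
f=manip.grab_frame("scene");r=np.load("row.npz");im=f["image"].copy()
for d in(0,.035,.07):
  for y in(-.1,.1):
    u=proj(f,r["c"]+r["yv"]*y-r["xv"]*(.095+d)-[0,0,.01]); cv2.circle(im,tuple(int(round(v)) for v in u),1,(255,0,255),-1)
u=proj(f,r["c"]).astype(int)
cv2.imwrite("pics/s3.png",cv2.resize(im[u[1]-70:u[1]+70,u[0]-70:u[0]+110],None,fx=4,fy=4,interpolation=cv2.INTER_CUBIC))
print(manip.state()["contact_force"])
```

```text
[0.19631687 0.13612841 0.05540124]
```

View pics/s3.png

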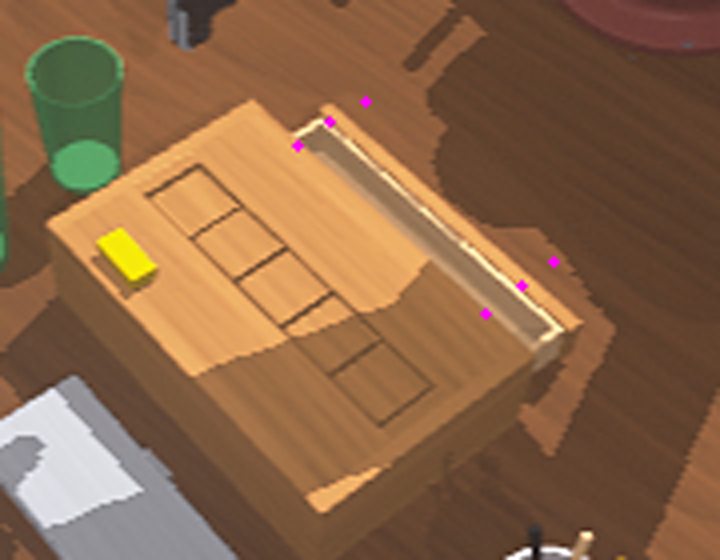

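In this crop the drawer front's outer top edge runs from (330,103) to (582,323). How far it is out depends on the height of that edge, so I'll triangulate with the top view.

Run:
```python
from w import *
f=manip.grab_frame("top");s=manip.grab_frame("scene");pickle.dump((f,s),open("f4.pkl","wb"))
r=np.load("row.npz");c,xv,yv=(r[k] for k in("c","xv","yv"))
u0=proj(s,c).astype(int)-70
for z in(.04,.05,.06,.065,.07,.075,.08):
  o=[]
  for q in((330,103),(582,323)):
    p=ray(s,*((np.array(q)+.5)/4-.5+u0),z)-c; o+=[round(-p@xv*1000-95,1),round(p@yv*1000,1)]
  print(z,o)
im=f["image"].copy()
cv2.imwrite("pics/t4.png",cv2.resize(im[190:350,190:370],None,fx=4,fy=3.7,interpolation=cv2.INTER_CUBIC))
for d in(0,.035,.07): print(d,[((proj(f,c-xv*(.095+d)+yv*y-[0,0,.02])-[190,190])*[4,3.7]).round() for y in(-.1,.1)])
```

```text
0.04 [np.float64(70.5), np.float64(-138.6), np.float64(69.2), np.float64(136.2)]
0.05 [np.float64(63.8), np.float64(-131.8), np.float64(62.6), np.float64(139.9)]
0.06 [np.float64(57.2), np.float64(-125.0), np.float64(56.0), np.float64(143.6)]
0.065 [np.float64(53.9), np.float64(-121.6), np.float64(52.7), np.float64(145.4)]
0.07 [np.float64(50.6), np.float64(-118.2), np.float64(49.4), np.float64(147.3)]
0.075 [np.float64(47.3), np.float64(-114.9), np.float64(46.1), np.float64(149.1)]
0.08 [np.float64(44.0), np.float64(-111.5), np.float64(42.8), np.float64(151.0)]
0 [array([540., 403.]), array([156., 365.])]
0.035 [array([534., 466.]), array([148., 429.])]
0.07 [array([527., 530.]), array([140., 492.])]
```

View pics/t4.png

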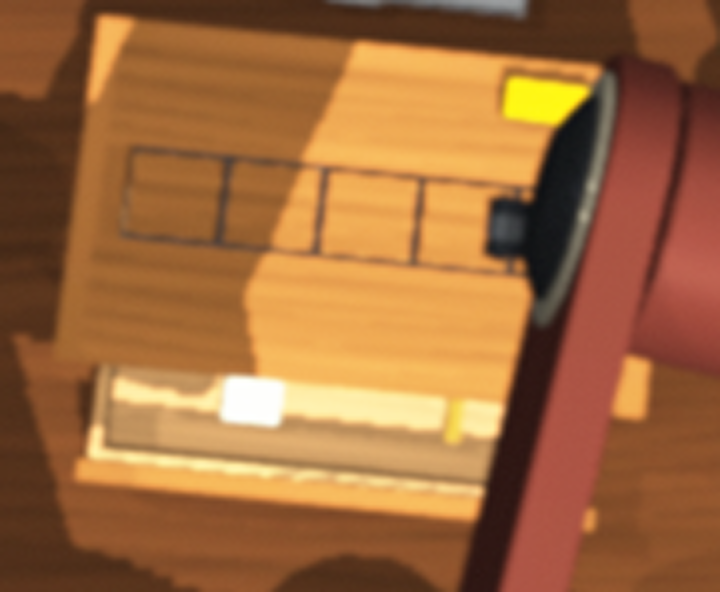

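The drawer edge comes out symmetric about the row (±137 mm) only at a height of about 41 mm. That puts it 70 mm out, which is fully open. The top view agrees, with the front edge at about (78,480), and the eraser is in place. The fingers are well clear of the box.

```bash
python3 -c "
from plant import manip
print(manip.job_done())"
```

```text
the job is handed in; nothing more can be done
None
```

The catch was the inlay at y = -100 mm: I pressed it, the drawer sprang out about 70 mm (fully open by my measurement), and I drew the arm back clear, left the loose items alone and handed the job in; I did not measure the catch rising again.

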